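Hang the rail pots on the balance rack and nest their covers

ROBOT

A 6-joint arm with a two-finger parallel gripper is mounted at the origin on a cart in front of the work surface, level with it; the furniture and walls round the work are solid. World frame = base frame: x ahead of the robot, y to its left, z up, the work surface at z = 0. Lengths are in mm, angles in rad, forces in N, time in s.
With the tool pointing down it reaches from about 275 to 750 mm from the base axis. Payload 10.2 kg.
Tool frame: the origin (TCP) lies at the centre of the arm's flange, where the gripper is bolted on; the fingertips stand 173 mm ahead of it and the grasp point (between the pads) lies 155 mm ahead of it; z points along the fingers, y is the line along which they close (so a half turn about z gives the same grasp; the last joint's range is limited). The gripper opens to 85 mm and grips with 20 to 120 N. Pads are 22 mm wide; open, the fingers measure 114 mm over their backs; the gripper's body (76 mm by 85 mm) begins 54 mm behind the grasp point. The pads swing forward as they close: fully open they stand 13 mm farther back than shut.
Start: joints at [0.894, 0.313, 1.498, -0, 1.331, -0.223], TCP at [230.165, 471.865, 404.694] pointing down, gripper open.
Joint ranges: [-2.94, 2.94], [-0.97, 2.17], [0.19, 2.56], [-1.23, 4.37], [0.02, 3.11], [-2.88, 2.88]. Speed limits (rad/s): [2.39, 2.39, 3.01, 3.14, 3.14, 3.14].

INTERFACE

Orientations are given as a unit quaternion [w, x, y, z].
In Python, from rig import ctrl gives the robot as it stands.
- The arm moves only by the tool tcp_steps, called as name(argument=value, ...), one argument or row to a line, values as JSON. Schema: {"type":"object","properties":{"ticks":{"type":"array","items":{"type":"array","items":{"type":"number"},"minItems":6,"maxItems":6},"minItems":1,"maxItems":8},"jaw":{"type":"number"},"clamp_n":{"type":"number"},"only":{"type":"string"},"quiet":{"type":"boolean"},"lines":{"type":"string"}},"required":["ticks"],"additionalProperties":false}. ticks is a list of rows, 1 to 8 of them, each of 6 numbers: dx, dy, dz in mm, then a rotation vector rx, ry, rz in rad; each row is the pose to reach, as a shift and turn from the pose commanded when the call began, along the tool's axes at that moment; what a row does not reach only later rows make up. A row lasts 1/10 s, in which the tool goes at most 50 mm and 0.15 rad, less where a joint would pass 70% of its speed; a pose out of reach is approached as far as the arm can. jaw is the opening from 0.0 (shut) to 1.0 (fully open), set as the call begins (left out keeps the last). The fingers move at their own pace and stop on an object; clamp_n is the grip in N (left out, the last holds). Time passes only in rows, so rows that do not move let the fingers close. The tool returns the time, the measured TCP pose, the force, the opening and the grip force at its end. only (a regular expression) keeps the lines of the reply that match it, lines (a string "A,B") keeps lines A to B, and quiet returns only ok. Input that does not fit is refused with a message, and nothing moves.
- ctrl.sense(): the state, without advancing time (a new reading comes with each control period).
- ctrl.capture(name): name is "side" or "top" or "wrist"; returns the picture (420x560x3 uint8, red, green, blue); there is no depth.
- ctrl.calibration(name): a dict with "fx", "fy", "cx", "cy" (pixels), "distortion" ([k1, k2, p1, p2, k3] as OpenCV has them; the pictures are not rectified), "position" and "attitude" of the camera in the world. Camera axes: x right, y down, z forward; pixel columns grow to the right and rows downward; lengths in mm; the calibration is good to about 2 mm. A picture is of the moment at which its call begins: read the wrist's pose just before it. calibration takes no time and is no camera call; for the wrist camera it gives the pose at the moment of the call.
- ctrl.finish_job(): hands the job in; it is judged then, once.
The state is a dict: "time_s": time; "joints": joint angles; "dq": joint speeds; "tau": joint torques, N m; "eef_pos": TCP position; "ee_rot": TCP orientation; "force": force on the tool from outside, world axes, zero at the start; "wrist_torque": the same for the moment, N m; "grip_width": opening from 0.0 (shut) to 1.0 (fully open); "grip_force": force on a finger pad.
Only numpy, scipy, OpenCV 4.12 (cv2) and the standard library are available. Lean on these libraries where they do the work, as an engineer would, in place of code of your own. Each camera call takes 0.05 s, during which the arm holds its last target. There are 200 camera calls.

TASK

Put the washed pot set away. Keeping them upright, hook all the metal pots over the pivoting wooden bar of the balance rack, going alternately left and right so that the bar is never left leaning under more than one pot's worth of imbalance, with any odd pot in the middle, so that it ends up level; and nest all the domed wooden covers, upside down as they lie, one inside the other in a single straight pile in the middle of the round dark mat. Leave the other kitchen things where they are.

Things in the scene. Friction and masses are not known exactly. Their poses are not given: they have to be found in the camera images.
- pot0: Square metal cup, one of four alike, 46 x 46 x 80 mm, 0.4 kg. Origin: underside centre; z up, x to the hook side. Hook: 30 mm wide strap from the rim (underside z = 78 mm) back to x = 45 mm, then a tongue flared out to x = 52, z = 52 mm; slot 18 mm (x = 23 to 41 mm). Hung, it leans back 0.1 rad; origin 27 mm before the bar's mid plane, 80 mm below its top. Grasp across y from above.
- pot1: Square metal cup, one of four alike, 46 x 46 x 80 mm, 0.4 kg. Origin: underside centre; z up, x to the hook side. Hook: 30 mm wide strap from the rim (underside z = 78 mm) back to x = 45 mm, then a tongue flared out to x = 52, z = 52 mm; slot 18 mm (x = 23 to 41 mm). Hung, it leans back 0.1 rad; origin 27 mm before the bar's mid plane, 80 mm below its top. Grasp across y from above.
- pot2: Square metal cup, one of four alike, 46 x 46 x 80 mm, 0.4 kg. Origin: underside centre; z up, x to the hook side. Hook: 30 mm wide strap from the rim (underside z = 78 mm) back to x = 45 mm, then a tongue flared out to x = 52, z = 52 mm; slot 18 mm (x = 23 to 41 mm). Hung, it leans back 0.1 rad; origin 27 mm before the bar's mid plane, 80 mm below its top. Grasp across y from above.
- pot3: Square metal cup, one of four alike, 46 x 46 x 80 mm, 0.4 kg. Origin: underside centre; z up, x to the hook side. Hook: 30 mm wide strap from the rim (underside z = 78 mm) back to x = 45 mm, then a tongue flared out to x = 52, z = 52 mm; slot 18 mm (x = 23 to 41 mm). Hung, it leans back 0.1 rad; origin 27 mm before the bar's mid plane, 80 mm below its top. Grasp across y from above.
- cover0: Domed wooden cover, one of three alike, lying upside down like a small bowl on its ring grip, 0.09 kg. Rim 66 mm across, 36 mm high, outer lip upright from z = 26 to 36 mm, wall 3 mm; foot 34 mm across; inner floor at z = 15 mm. Origin: centre of the foot's underside, z up. Nested in another it stands 15 mm higher, the 66 mm lips one above the other, 5 mm apart. Grasp across the rim from above.
- cover1: Domed wooden cover, one of three alike, lying upside down like a small bowl on its ring grip, 0.09 kg. Rim 66 mm across, 36 mm high, outer lip upright from z = 26 to 36 mm, wall 3 mm; foot 34 mm across; inner floor at z = 15 mm. Origin: centre of the foot's underside, z up. Nested in another it stands 15 mm higher, the 66 mm lips one above the other, 5 mm apart. Grasp across the rim from above.
- cover2: Domed wooden cover, one of three alike, lying upside down like a small bowl on its ring grip, 0.09 kg. Rim 66 mm across, 36 mm high, outer lip upright from z = 26 to 36 mm, wall 3 mm; foot 34 mm across; inner floor at z = 15 mm. Origin: centre of the foot's underside, z up. Nested in another it stands 15 mm higher, the 66 mm lips one above the other, 5 mm apart. Grasp across the rim from above.
- mat: Round dark mat, 100 mm across, 4 mm thick, fixed on the worktop. Origin: centre of its underside. A wall cabinet hangs beyond it at the far left, from 600 mm above the worktop.
- rack: Stand of the balance rack, fixed: dark foot plate and a post 45 mm behind (+x of) the bar, 154 mm tall and 34 mm wide. Origin on the worktop straight below the middle of the bar; x away from the robot, y along the bar to the left. A wall shelf hangs behind, underside 600 mm above the worktop, its front edge 50 to 100 mm behind the bar: lift no higher here than needed.
- bar (a joint): Tilt of the bar, rad: 0 = level, positive = left (+y) end up, stops at +-0.22. Pivot at its middle, 30 mm below the top edge; sprung to level (8 N m/rad) and damped. One pot at an outer place tips it about 0.08, at an inner place 0.04, two on one side 0.13.
- bar_left_outer (a point): Hanging place marked by a brass strip, 180 mm left of the pivot, on the top edge of the wooden bar (12 mm thick in x, 430 mm long in y, 60 mm tall; top edge 150 mm above the worktop when level). x across the bar, away from the robot; y along it to the left; z up; axes tilt with the bar.
- bar_left_inner (a point): Hanging place marked by a brass strip, 90 mm left of the pivot, on the top edge of the wooden bar (12 mm thick in x, 430 mm long in y, 60 mm tall; top edge 150 mm above the worktop when level). x across the bar, away from the robot; y along it to the left; z up; axes tilt with the bar.
- bar_middle (a point): Hanging place marked by a brass strip, over the pivot, on the top edge of the wooden bar (12 mm thick in x, 430 mm long in y, 60 mm tall; top edge 150 mm above the worktop when level). x across the bar, away from the robot; y along it to the left; z up; axes tilt with the bar.
- bar_right_inner (a point): Hanging place marked by a brass strip, 90 mm right of the pivot, on the top edge of the wooden bar (12 mm thick in x, 430 mm long in y, 60 mm tall; top edge 150 mm above the worktop when level). x across the bar, away from the robot; y along it to the left; z up; axes tilt with the bar.
- bar_right_outer (a point): Hanging place marked by a brass strip, 180 mm right of the pivot, on the top edge of the wooden bar (12 mm thick in x, 430 mm long in y, 60 mm tall; top edge 150 mm above the worktop when level). x across the bar, away from the robot; y along it to the left; z up; axes tilt with the bar.
- salt: Salt shaker, 44 mm across, 90 mm tall, loose bystander. Origin: centre of its underside.
- lemon: Lemon, about 58 x 75 x 55 mm, loose bystander. Origin: centre of its underside.
- matchbox: Matchbox, 36 x 54 x 15 mm, loose bystander. Origin: centre of its underside.
- honey_jar: Honey jar with a red lid, 65 mm across, 100 mm tall, loose bystander. Origin: centre of its underside.
- timer: Round kitchen timer, 66 mm across, 51 mm tall, loose bystander. Origin: centre of its underside.

How it is judged (in metres and radians):
At the end, for the whole second after the job is handed in: Every pot hangs at rest by its hook, seated on the bar (within 10 mm, 0.2 rad); the bar is within 0.03 rad of level; the covers are nested upside down (axes within 8 mm, fully seated, tilt under 0.12 rad), each within 36 mm of the mat centre (x of pot0 in the frame of bar_middle between -0.037 and -0.017 m and y of pot0 in the frame of bar_middle between -0.205 and 0.205 m and z of pot0 in the frame of bar_middle between -0.09 and -0.07 m and angle between the z axis of each of pot0, pot1, pot2, pot3 and the z axis of bar_middle, either way round below 0.2 rad and height (world z) of each of pot0, pot1, pot2, pot3 above 0.04 m and linear speed of each of pot0, pot1, pot2, pot3, cover0, cover1, cover2 below 0.02 m/s and x of pot1 in the frame of bar_middle between -0.037 and -0.017 m and y of pot1 in the frame of bar_middle between -0.205 and 0.205 m and z of pot1 in the frame of bar_middle between -0.09 and -0.07 m and x of pot2 in the frame of bar_middle between -0.037 and -0.017 m and y of pot2 in the frame of bar_middle between -0.205 and 0.205 m and z of pot2 in the frame of bar_middle between -0.09 and -0.07 m and x of pot3 in the frame of bar_middle between -0.037 and -0.017 m and y of pot3 in the frame of bar_middle between -0.205 and 0.205 m and z of pot3 in the frame of bar_middle between -0.09 and -0.07 m and value of joint bar between -0.03 and 0.03 rad and angle between each of cover0, cover1, cover2's own z axis and vertical below 0.12 rad and horizontal distance between each of cover0, cover1, cover2 and mat below 0.036 m and horizontal distance between cover0 and cover1 below 0.008 m and distance between cover0 and cover1 below 0.0345 m and horizontal distance between each of cover0, cover1 and cover2 below 0.008 m and distance between each of cover0, cover1 and cover2 below 0.0345 m); the robot touches nothing.
It fails at once if the bar is left standing tipped by more than 0.105 rad (more than one pot's imbalance) with the hand off ((value of joint bar above 0.105 rad or value of joint bar below -0.105 rad) and contact force between each of the fingers, the arm and anything else below 0.3 N and velocity of joint bar between -0.03 and 0.03 rad/s).
It fails at once if a pot is tipped over (angle between any of pot0, pot1, pot2, pot3's own z axis and vertical above 0.8 rad).
It fails at once if a bystander is pushed more than 5 cm (distance of any of salt, lemon, matchbox, honey_jar, timer from where it was at the start of the episode above 0.05 m).
Of pot0, pot1, pot2, pot3 only 3 to 4 are there at a start; the rules pass over those that are not, and their reading is None.
At some moment in a run one of cover0, cover1, cover2 may be knocked a few centimetres aside while the robot is not near it.
It also fails if it takes over 200 s, if anything falls off the work surface, if the arm or the gripper's body presses on something with over 40 N, if the wrist force passes 120 N, or if a joint passes its speed limit or range.

## Working session

There is one attempt and no reset: what is moved stays moved. The work goes in short steps, Python scripts to look and compute and a tool call to move; the robot and the scene stay as the last step left them, time stands still between calls to the robot, and variables do not carry over. Pictures are saved under pics/ and viewed, at most 14 in all, crops included, and the job is handed in when it is done.

```bash
ls; mkdir -p pics
```

Run:
```python
from rig import ctrl
import cv2
s=ctrl.sense();print(s)
for n in("top","side"):
    im=ctrl.capture(n);cv2.imwrite(f"pics/{n}0.png",im[:,:,::-1]);print(n,ctrl.calibration(n))
print(ctrl.calibration("wrist"))
```

```text
pics
rig.py
{'time_s': 0.0, 'joints': array([ 8.93587454e-01,  3.13451314e-01,  1.49841627e+00,  3.02913200e-05,
        1.33098406e+00, -2.23380689e-01]), 'dq': array([ 0.00186598,  0.00182373, -0.00010071, -0.00016268, -0.00024051,
        0.0013247 ]), 'tau': array([ 3.34460337e-04, -4.12258744e+01, -2.59751487e+01, -1.38739788e-04,
        3.98849414e-03, -2.03260163e-05]), 'eef_pos': array([230.14418994, 471.83195501, 404.14209358]), 'ee_rot': array([-2.87219945e-04,  2.24975267e-01,  9.74364271e-01, -5.60345182e-04]), 'force': array([-0.20976581,  0.43324894,  0.99654414]), 'wrist_torque': array([-0.02464563,  0.0019056 , -0.04802845]), 'grip_force': 0.0, 'grip_width': 0.9951457807633625}
top {'fx': 505.91049964494584, 'fy': 505.91049964494584, 'cx': 280.01264072653737, 'cy': 211.73268485201388, 'distortion': array([-0.15079779,  0.        ,  0.        ,  0.        ,  0.        ]), 'position': array([ 271.73175178,  107.72241664, 1144.28965205]), 'attitude': array([ 0.08357069, -0.69807791,  0.70635001, -0.08229718])}
side {'fx': 454.2770827277198, 'fy': 454.2770827277198, 'cx': 277.7917238168718, 'cy': 211.9587644852555, 'distortion': array([-0.03259412,  0.        ,  0.        ,  0.        ,  0.        ]), 'position': array([ 346.72722914, -965.24867956,  643.46642855]), 'attitude': array([-0.53022512,  0.84484832, -0.05480616,  0.0457048 ])}
{'fx': 319.51610724961085, 'fy': 319.51610724961085, 'cx': 277.2689088590807, 'cy': 211.90518253795824, 'distortion': array([-0.04185773,  0.        ,  0.        ,  0.        ,  0.        ]), 'position': array([165.17670904, 503.96364292, 373.32268049]), 'attitude': array([0.12091474, 0.83927392, 0.52480646, 0.07467998])}
```
View pics/top0.png

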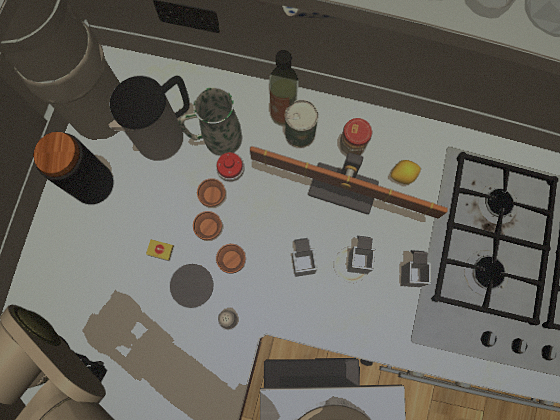

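View pics/side0.png

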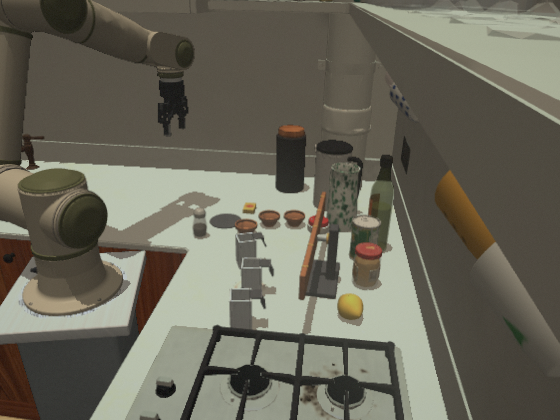

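The top view shows three pots at about (303,260), (363,257) and (417,270), with their hooks towards the bar. The covers are at (211,192), (207,225) and (231,258), and the mat is at (191,286). The bar runs from (250,153) to (447,212). In the side view everything stands free and upright.

Create h.py:
```python
import numpy as np, cv2
from scipy.spatial.transform import Rotation as R
from rig import ctrl
def rot(q): return R.from_quat(np.r_[q[1:],q[0]])
def ray(c,px):
    K=np.array([[c["fx"],0,c["cx"]],[0,c["fy"],c["cy"]],[0,0,1]])
    p=cv2.undistortPoints(np.float64(px).reshape(-1,1,2),K,c["distortion"])[:,0]
    return rot(c["attitude"]).apply(np.c_[p,np.ones(len(p))])
def onz(c,px,z):
    d=ray(c,px);return c["position"]+d*((z-c["position"][2])/d[:,2])[:,None]
def proj(c,P):
    K=np.array([[c["fx"],0,c["cx"]],[0,c["fy"],c["cy"]],[0,0,1]])
    p=rot(c["attitude"]).inv().apply(np.float64(P).reshape(-1,3)-c["position"])
    return cv2.projectPoints(p,np.zeros(3),np.zeros(3),K,c["distortion"])[0][:,0]
def grab(n,name=None):
    c=ctrl.calibration(n);im=ctrl.capture(n)[:,:,::-1].copy()
    if name: cv2.imwrite(f"pics/{name}.png",im)
    return c,im
def go(target,quat_R=None):
    """target TCP pos, R (scipy) -> print shift in current tool axes"""
    s=ctrl.sense();r=rot(s["ee_rot"])
    d=r.inv().apply(np.array(target)-s["eef_pos"])
    rv=(r.inv()*quat_R).as_rotvec() if quat_R is not None else np.zeros(3)
    print("shift",d.round(1),"rv",rv.round(3),"at",s["eef_pos"].round(1),"n",max(np.linalg.norm(d)/50,np.linalg.norm(rv)/.15).round(1))
def down(yaw):
    """tool down, tool y (closing line) at world yaw angle"""
    y=np.array([np.cos(yaw),np.sin(yaw),0]);z=np.array([0,0,-1.]);x=np.cross(y,z)
    return R.from_matrix(np.c_[x,y,z])
```

Run:
```python
from h import *
im=cv2.imread("pics/top0.png");c=ctrl.calibration("top")
hsv=cv2.cvtColor(im,cv2.COLOR_BGR2HSV)
H,S,V=cv2.split(hsv)
m=((H<14)&(S>100)&(V>50)).astype(np.uint8)
n,l,st,ce=cv2.connectedComponentsWithStats(m)
for i in range(1,n):
    if st[i,4]>150:
        q,_=cv2.findContours((l==i).astype(np.uint8),0,2)
        (x,y),(a,b),t=cv2.fitEllipse(max(q,key=len)); print("wood",st[i],round(x),round(y),round(a),round(b),onz(c,[x,y],36).round(0)[0],(a+b)/4/505*1108)
mm=((V<110)&(S<60)).astype(np.uint8); mm[:, :150]=0
n,l,st,ce=cv2.connectedComponentsWithStats(mm)
for i in range(1,n):
    if st[i,4]>150: print("dark",st[i],ce[i].round(),onz(c,ce[i],4).round(0)[0])
# pixel-> for bar ends z=150
print("bar ends",onz(c,[[250,150],[447,210]],150).round(0))
crop=im[120:300,230:450];cv2.imwrite("pics/crop1.png",cv2.resize(crop,None,fx=3.3,fy=3.3,interpolation=cv2.INTER_CUBIC))
```

```text
wood [270  91  19  32 291] 279 106 18 29 [797. 109.  36.] 25.28335857202511
wood [344 118  28  29 572] 357 132 27 27 [729. -76.  36.] 29.952067513040976
wood [  33  132   46   45 1498] 55 154 42 45 [688. 647.  36.] 47.87980120819394
wood [266 151  40  17 199] 285 159 5 54 [662.  95.  36.] 32.378368589193514
wood [217 152  25  26 491] 229 165 24 24 [651. 225.  36.] 26.796323330567613
wood [308 164  40  17 226] 329 173 6 46 [628.  -5.  36.] 28.87229005889137
wood [349 177  40  17 230] 367 185 6 50 [598. -93.  36.] 30.745522135555156
wood [197 179  29  28 591] 211 192 27 28 [585. 266.  36.] 29.70571457513488
wood [390 191  41  19 226] 412 200 8 42 [ 561. -195.   36.] 27.507285153983844
wood [193 211  29  29 606] 207 225 28 28 [508. 273.  36.] 30.48214711481982
wood [216 244  29  29 608] 230 258 28 29 [433. 219.  36.] 31.1001867426504
dark [  150     0   410   153 24297] [365.  61.] [ 936. -114.    4.]
dark [465   0  50  18 469] [488.   8.] [1108. -465.    4.]
dark [525   0  35  37 665] [544.  15.] [1097. -632.    4.]
dark [ 150   75   92   86 4427] [191. 121.] [776. 323.   4.]
dark [280
[... 273 characters left out ...]
-85.   4.]
dark [293 238  22  31 329] [303. 250.] [456.  56.   4.]
dark [347 246  25  28 203] [354. 264.] [420. -59.   4.]
dark [410 250  19  32 420] [421. 264.] [ 417. -212.    4.]
dark [545 259  15  72 314] [554. 299.] [ 328. -532.    4.]
dark [400 261  27  26 274] [408. 277.] [ 390. -180.    4.]
dark [ 170  264   44   44 1511] [191. 285.] [376. 311.   4.]
dark [218 309  20  20 169] [229. 319.] [300. 225.   4.]
dark [ 260  358  143   31 2837] [313. 374.] [180.  41.   4.]
dark [380 366 180  46 805] [479. 391.] [ 130. -330.    4.]
dark [260 392  20  28 259] [267. 409.] [106. 141.   4.]
dark [320 396  51  24 259] [343. 404.] [113. -24.   4.]
bar ends [[ 643.  169.  150.]
 [ 509. -235.  150.]]
```

View pics/crop1.png

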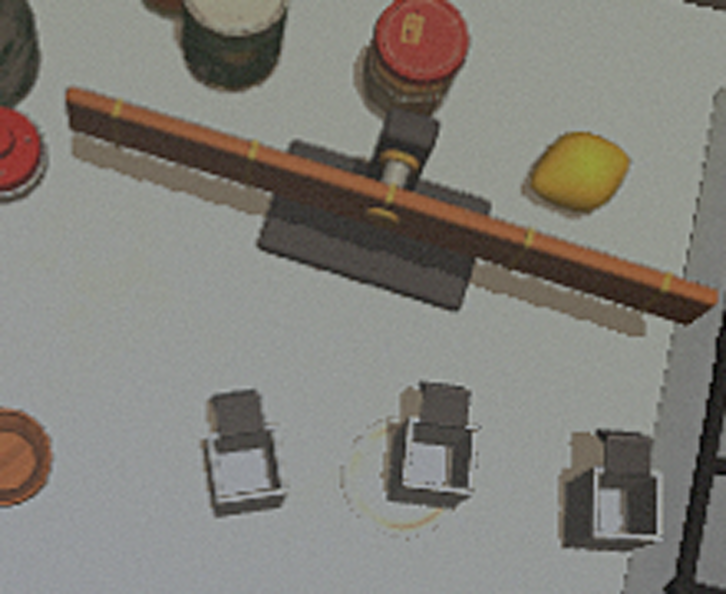

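The crop shows the brass marks at crop pixels (118,108), (255,152), (529,237) and (667,283). The pot rims centre near (243,467), (437,455) and (628,505), with the hooks pointing up in the image.

Run:
```python
from h import *
c=ctrl.calibration("top")
f=lambda p:np.array(p)/3.3+[230,120]
P=onz(c,f([(118,108),(255,152),(529,237),(667,283)]),150);print(P.round(0),np.linalg.norm(np.diff(P,axis=0),axis=1).round(0),"mid",P.mean(0).round(1))
v=P[0]-P[3];print("bar x yaw",np.arctan2(-v[0],v[1]))
for k,q in dict(A=[(203,440),(272,430),(285,492),(214,502),(235,395)],B=[(405,417),(478,427),(470,492),(400,485),(445,385)],C=[(597,470),(660,472),(660,540),(595,537),(625,432)]).items():
    X=onz(c,f(q),80)[:,:2];m=X[:4].mean(0);h=X[4]-m;s=X[0]+X[1]-X[2]-X[3]
    print(k,m.round(0),"hook",np.linalg.norm(h).round(0),np.arctan2(h[1],h[0]).round(2),np.arctan2(s[1],s[0]).round(2),np.linalg.norm(np.roll(X[:4],1,0)-X[:4],axis=1).round(0))
s=ctrl.sense();r=rot(s["ee_rot"]);w=ctrl.calibration("wrist")
print("cam in tool",r.inv().apply(w["position"]-s["eef_pos"]).round(1),(r.inv()*rot(w["attitude"])).as_matrix().round(2))
for y in (1.57,1.25,-1.57): go([450,0,400],down(y))
```

```text
[[ 637.  136.  150.]
 [ 606.   51.  150.]
 [ 549. -119.  150.]
 [ 519. -204.  150.]] [ 91. 179.  91.] mid [577.8 -34.  150. ]
bar x yaw -0.3333029822168834
A [418.  59.] hook 47.0 0.1 0.17 [41. 45. 41. 46.]
B [424. -67.] hook 46.0 -0.14 -0.14 [44. 48. 43. 45.]
C [ 389. -189.] hook 47.0 -0.02 -0.08 [43. 42. 44. 43.]
cam in tool [72.5  0.4 30.9] [[ 0.   -0.96 -0.28]
 [ 1.    0.   -0.  ]
 [ 0.   -0.28  0.96]]
shift [-404.5 -327.7    4.5] rv [-0.001 -0.001 -0.453] at [230.1 471.8 404.2] n 10.4
shift [-404.5 -327.7    4.5] rv [-0.001 -0.    -0.133] at [230.1 471.8 404.2] n 10.4
shift [-404.5 -327.7    4.5] rv [-1.000e-03  1.000e-03  2.687e+00] at [230.1 471.8 404.2] n 17.9
```

Run:
```python
from h import *
go([418,59,350],down(0.13+np.pi/2))
```

```text
shift [-349.8 -288.7   54.4] rv [-0.001 -0.001 -0.584] at [230.1 471.8 404.2] n 9.1
```

tcp_steps(
  ticks=[
    [-350, -289, 0, 0, 0, -0.58],
    [-350, -289, 0, 0, 0, -0.58],
    [-350, -289, 0, 0, 0, -0.58],
    [-350, -289, 0, 0, 0, -0.58],
    [-350, -289, 0, 0, 0, -0.58],
    [-350, -289, 20, 0, 0, -0.58],
    [-350, -289, 40, 0, 0, -0.58],
    [-350, -289, 54, 0, 0, -0.58],
  ],
  jaw=0.9,
)

```text
time_s: 0.9
eef_pos: [384.2, 132.8, 376.3]
ee_rot: [0.001, -0.063, 0.998, 0.0]
force: [0.6, 1.0, -0.4]
grip_width: 0.906
grip_force: 0.0
```

Run:
```python
from h import *
go([418,59,350],down(0.13+np.pi/2))
```

```text
shift [-24.2 -77.5  26.4] rv [-0.     0.002 -0.004] at [384.2 132.8 376.3] n 1.7
```

tcp_steps(
  ticks=[
    [-24, -77, 26, 0, 0, 0],
    [-24, -77, 26, 0, 0, 0],
    [-24, -77, 26, 0, 0, 0],
    [-24, -77, 26, 0, 0, 0],
  ],
)

```text
time_s: 1.3
eef_pos: [417.3, 61.2, 349.9]
ee_rot: [-0.001, -0.062, 0.998, 0.0]
force: [0.2, -0.2, 0.3]
grip_width: 0.9
grip_force: 0.0
```

Run:
```python
from h import *
c,im=grab("wrist","w1");go([418,59,350],down(0.13+np.pi/2));np.save("c_w1.npy",c,allow_pickle=True)
```

```text
shift [-0.5 -2.9  0.2] rv [ 0.    -0.    -0.004] at [417.1  61.8 350.2] n 0.1
```

View pics/w1.png

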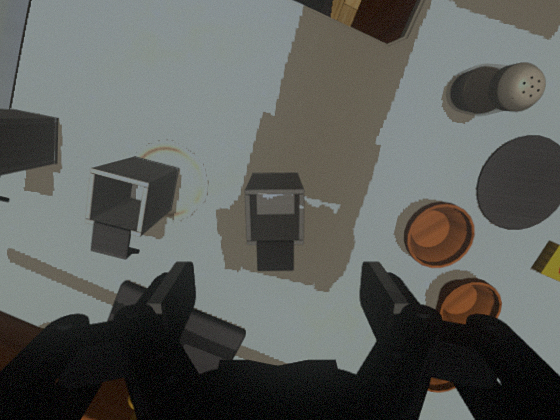

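The wrist view (far side at the bottom) shows pot A's rim corners at about (247,188), (304,188), (304,241) and (246,241), with the strap end at (275,270). Pot B is at left, around (135,200).

Run:
```python
from h import *
c=np.load("c_w1.npy",allow_pickle=True).item()
for k,q in dict(A=[(246,241),(304,241),(304,188),(247,188),(275,270)],B=[(88,217),(145,235),(180,168),(92,170),(110,258)]).items():
    X=onz(c,q,80)[:,:2];m=X[:4].mean(0);h=X[4]-m;s=X[0]+X[1]-X[2]-X[3]
    print(k,X.round(0).tolist(),m.round(1),"hook",np.linalg.norm(h).round(1),np.arctan2(h[1],h[0]).round(3),np.arctan2(s[1],s[0]).round(3),np.linalg.norm(np.roll(X[:4],1,0)-X[:4],axis=1).round(0))
go([417.5,59.5,215],down(0.13+np.pi/2))
```

```text
A [[442.0, 40.0], [436.0, 86.0], [394.0, 80.0], [399.0, 37.0], [465.0, 66.0]] [417.8  60.6] hook 47.3 0.119 0.114 [43. 46. 43. 44.]
B [[438.0, -87.0], [447.0, -41.0], [390.0, -15.0], [400.0, -82.0], [471.0, -70.0]] [418.7 -56.4] hook 54.5 -0.254 -0.309 [39. 47. 63. 68.]
shift [-1.000e-01 -2.400e+00  1.352e+02] rv [ 0.    -0.    -0.004] at [417.1  61.8 350.2] n 2.7
```

tcp_steps(
  ticks=[
    [-1, -1, 40, 0, 0, 0],
    [-1, -1, 80, 0, 0, 0],
    [-1, -1, 115, 0, 0, 0],
    [-1, -1, 135, 0, 0, 0],
    [-1, -1, 139, 0, 0, 0],
    [-1, -1, 139, 0, 0, 0],
  ],
)

```text
time_s: 1.95
eef_pos: [418.4, 61.3, 211.6]
ee_rot: [0.0, -0.064, 0.998, 0.0]
force: [-0.5, -1.1, 0.2]
grip_width: 0.897
grip_force: 0.0
```

tcp_steps(
  ticks=[
    [0, 0, 0, 0, 0, 0],
    [0, 0, 0, 0, 0, 0],
    [0, 0, 0, 0, 0, 0],
    [0, 0, 0, 0, 0, 0],
    [0, 0, 0, 0, 0, 0],
    [0, 0, 0, 0, 0, 0],
  ],
  jaw=0.0,
  clamp_n=40,
)

```text
time_s: 2.55
eef_pos: [418.8, 60.6, 212.4]
ee_rot: [0.001, -0.063, 0.998, -0.0]
force: [-1.0, 1.0, 6.6]
grip_width: 0.53
grip_force: 40.6
```

Run:
```python
from h import *
np.set_printoptions(suppress=True)
# targets: bar-left-inner; pot origin 27 before mid plane
yaw=-0.333;bx=np.array([np.cos(yaw),np.sin(yaw),0]);by=np.array([-bx[1],bx[0],0]);B=np.array([577.8,-34,0])
s=ctrl.sense();e=s["eef_pos"];print(e.round(1),"pot in tool from pre-grasp",e-[417.8,60.6,0])
for x in(-140,-60,-27):print((B+by*90+bx*x).round(1))
go(B+by*90+bx*-140+[0,0,330],down(yaw+np.pi/2))
```

```text
[418.8  60.6 212.4] pot in tool from pre-grasp [  0.98107839   0.02097046 212.3615537 ]
[474.9  96.8   0. ]
[550.5  70.7   0. ]
[581.7  59.9   0. ]
shift [ -60.5   28.8 -117.5] rv [0.    0.002 0.459] at [418.8  60.6 212.4] n 3.1
```

tcp_steps(
  ticks=[
    [0, 0, -40, 0, 0, 0],
    [0, 0, -80, 0, 0, 0.1],
    [-20, 10, -118, 0, 0, 0.25],
    [-60, 29, -120, 0, 0, 0.4],
    [-60, 29, -120, 0, 0, 0.46],
    [-60, 29, -120, 0, 0, 0.46],
    [-60, 29, -120, 0, 0, 0.46],
  ],
)

```text
time_s: 3.25
eef_pos: [473.8, 96.8, 331.0]
ee_rot: [-0.001, 0.165, 0.986, -0.0]
force: [0.4, 0.9, -4.1]
grip_width: 0.533
grip_force: 44.6
```

Run:
```python
from h import *
yaw=-0.333;bx=np.array([np.cos(yaw),np.sin(yaw),0]);by=np.array([-bx[1],bx[0],0]);B=np.array([577.8,-34,0])
c,im=grab("wrist","w2");np.save("c_w2.npy",c,allow_pickle=True);s=ctrl.sense();print(s["grip_width"],s["force"])
go(B+by*90+bx*-31+[0,0,330],down(yaw+np.pi/2))
```

```text
0.5350040030332455 [-1.14823816 -0.96641619 -3.63858447]
shift [-110.     0.4    1. ] rv [-0.    -0.001  0.001] at [473.8  96.7 331.1] n 2.2
```

View pics/w2.png

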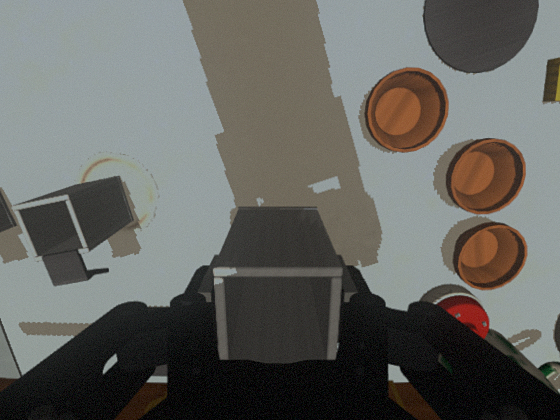

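The held pot's near rim edge spans (215,268) to (342,268), so it is centred and square. The bar is hidden beneath the gripper.

Run:
```python
from h import *
np.set_printoptions(suppress=True)
yaw=-0.333;bx=np.array([np.cos(yaw),np.sin(yaw),0]);by=np.array([-bx[1],bx[0],0]);B=np.array([577.8,-34,0])
w=np.load("c_w2.npy",allow_pickle=True).item()
P=onz(w,[[215,268],[342,268]],331-212.4+80);print("front rim rel tcp in bar frame",((P-[473.8,96.7,0])@np.c_[bx,by]).round(1))
im=cv2.imread("pics/top0.png");c=ctrl.calibration("top")
# profile of V across bar (along bx) at z=150, averaged over y stretches
for y0 in(-160,-60,30,130):
    pr=[]
    for x in np.arange(-24,20,1.):
        q=proj(c,[B+by*y+bx*x+[0,0,150] for y in np.arange(y0-15,y0+16,3)]).astype(np.float32)
        v=cv2.remap(im,q[:,0].copy().reshape(1,-1),q[:,1].copy().reshape(1,-1),cv2.INTER_LINEAR)[0].mean(0);pr.append(v)
    pr=np.array(pr);print(y0,"R",pr[:,2].astype(int).tolist())
    print("   B",pr[:,0].astype(int).tolist())
```

```text
front rim rel tcp in bar frame [[-22.3 -21.3]
 [-22.4  23.2]]
-160 R [128, 120, 92, 61, 49, 51, 54, 55, 55, 55, 57, 58, 59, 60, 59, 58, 55, 56, 66, 84, 108, 129, 142, 147, 148, 147, 146, 145, 141, 136, 133, 135, 141, 147, 148, 148, 147, 146, 146, 147, 147, 147, 147, 148]
   B [115, 110, 77, 41, 26, 28, 32, 34, 33, 34, 34, 35, 35, 36, 36, 34, 33, 33, 35, 40, 47, 53, 58, 60, 60, 59, 56, 54, 55, 67, 89, 114, 134, 145, 146, 144, 143, 142, 142, 142, 142, 142, 142, 142]
-60 R [90, 87, 79, 65, 57, 58, 58, 58, 58, 58, 59, 61, 62, 62, 60, 58, 56, 60, 72, 91, 114, 134, 145, 148, 147, 145, 142, 139, 133, 126, 118, 110, 106, 108, 110, 110, 109, 109, 110, 115, 125, 136, 144, 148]
   B [79, 76, 64, 46, 37, 38, 39, 39, 39, 39, 39, 40, 41, 41, 40, 38, 38, 40, 43, 46, 52, 57, 61, 62, 61, 60, 58, 57, 57, 64, 75, 88, 99, 105, 106, 104, 103, 102, 103, 109, 120, 131, 139, 144]
30 R [57, 58, 61, 62, 63, 61, 61, 62, 63, 62, 61, 61, 61, 60, 60, 59, 58, 62, 73, 90, 112, 130, 141, 146, 148, 148, 148, 145, 138, 123, 100, 74, 60, 60, 63, 64, 63, 61, 63, 71, 86, 101, 116, 126]
   B [50, 47, 44, 41, 41, 41, 42, 43, 43, 42, 42, 41, 40, 40, 40, 40, 40, 41, 44, 47, 52, 56, 60, 62, 63, 63, 62, 61, 59, 57, 56, 54, 55, 57, 58, 58, 57, 55, 55, 63, 77, 94, 109, 119]
130 R [128, 114, 86, 66, 60, 61, 62, 63, 64, 64, 64, 63, 62, 61, 61, 60, 60, 64, 76, 94, 115, 133, 143, 145, 144, 142, 139, 135, 131, 128, 128, 134, 143, 149, 149, 148, 147, 147, 147, 147, 148, 148, 147, 147]
   B [118, 103, 70, 45, 39, 41, 42, 43, 44, 44, 44, 43, 43, 42, 42, 44, 43, 43, 46, 50, 55, 59, 62, 63, 62, 60, 58, 57, 64, 79, 103, 126, 142, 148, 148, 145, 143, 143, 143, 143, 143, 143, 142, 142]
```

tcp_steps(
  ticks=[
    [-50, 0, 0, 0, 0, 0],
    [-90, 0, 0, 0, 0, 0],
    [-109, 0, 0, 0, 0, 0],
    [-109, 0, 0, 0, 0, 0],
    [-109, 0, 0, 0, 0, 0],
  ],
)

```text
time_s: 3.8
eef_pos: [576.5, 61.1, 330.8]
ee_rot: [-0.001, 0.166, 0.986, -0.0]
force: [0.3, 0.0, -4.1]
grip_width: 0.533
grip_force: 44.6
```

tcp_steps(
  ticks=[
    [0, 0, 8, 0, 0, 0],
    [0, 0, 16, 0, 0, 0],
    [0, 0, 24, 0, 0, 0],
    [0, 0, 32, 0, 0, 0],
    [0, 0, 32, 0, 0, 0],
  ],
)

```text
time_s: 4.3
eef_pos: [577.0, 61.3, 297.7]
ee_rot: [-0.001, 0.166, 0.986, -0.0]
force: [0.8, 0.1, -4.7]
grip_width: 0.532
grip_force: 44.6
```

Run:
```python
from h import *
yaw=-0.333;B=np.array([577.8,-34,0]);bx=np.array([np.cos(yaw),np.sin(yaw),0]);by=np.array([-bx[1],bx[0],0])
s=ctrl.sense();print(((s["eef_pos"]-B)@np.c_[bx,by]).round(1),s["force"]@bx,s["force"],s["wrist_torque"])
```

```text
[-31.9  89.8] 0.7406086899035043 [ 0.82773227  0.12742578 -4.74567845] [-0.02207941  0.081862    0.0213805 ]
```

tcp_steps(
  ticks=[
    [0, 0, 6, 0, 0, 0],
    [0, 0, 11, 0, 0, 0],
    [0, 0, 14, 0, 0, 0],
    [0, 0, 14, 0, 0, 0],
    [0, 0, 14, 0, 0, 0],
  ],
)

```text
time_s: 4.8
eef_pos: [577.3, 61.2, 285.2]
ee_rot: [0.0, 0.166, 0.986, -0.0]
force: [0.3, 0.3, -2.2]
grip_width: 0.532
grip_force: 44.6
```

tcp_steps(
  ticks=[
    [0, 0, 2, 0, 0, 0],
    [0, 0, 4, 0, 0, 0],
    [0, 0, 4, 0, 0, 0],
    [0, 0, 4, 0, 0, 0],
  ],
)

```text
time_s: 5.2
eef_pos: [577.6, 61.3, 281.7]
ee_rot: [0.001, 0.166, 0.986, 0.0]
force: [2.1, 3.1, 3.1]
grip_width: 0.536
grip_force: 45.4
```

tcp_steps(
  ticks=[
    [0, 0, 0, 0, 0, 0],
    [0, 0, 0, 0, 0, 0],
    [0, 0, 0, 0, 0, 0],
    [0, 0, 0, 0, 0, 0],
    [0, 0, 0, 0, 0, 0],
    [0, 0, 0, 0, 0, 0],
  ],
  jaw=0.75,
)

```text
time_s: 5.8
eef_pos: [577.3, 61.1, 281.1]
ee_rot: [-0.0, 0.166, 0.986, -0.0]
force: [-0.5, -1.1, 0.7]
grip_width: 0.748
grip_force: 0.0
```

tcp_steps(
  ticks=[
    [0, 0, -15, 0, 0, 0],
    [0, 0, -40, 0, 0, 0],
    [0, 0, -80, 0, 0, 0],
    [0, 0, -120, 0, 0, 0],
    [0, 0, -120, 0, 0, 0],
  ],
)

```text
time_s: 6.3
eef_pos: [577.4, 61.3, 406.8]
ee_rot: [0.005, 0.166, 0.986, 0.0]
force: [-0.3, 0.9, 0.0]
grip_width: 0.749
grip_force: 0.0
```

Run:
```python
from h import *
c,im=grab("top","top1");c2,im2=grab("side")
a=cv2.resize(im[120:300,230:450],(440,360));b=cv2.resize(im2[180:340,210:400],(380,320))
v=np.zeros((360,820,3),np.uint8);v[:,:440]=a;v[:320,440:]=b;cv2.imwrite("pics/after1.png",v[:,:800])
yaw=-0.02
go([389,-189,350],down(-0.04+np.pi/2))
```

```text
shift [  95.9 -298.    51.3] rv [ 0.     0.001 -0.294] at [577.2  61.2 401.5] n 6.3
```

View pics/after1.png

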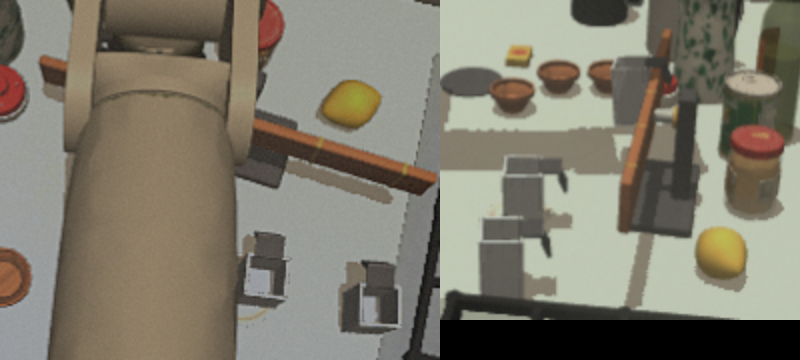

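The first pot hangs on the bar's left side in the side inset, at about (635,90). Next is pot C.

tcp_steps(
  ticks=[
    [96, -298, 20, 0, 0, -0.29],
    [96, -298, 20, 0, 0, -0.29],
    [96, -298, 20, 0, 0, -0.29],
    [96, -298, 40, 0, 0, -0.29],
    [96, -298, 51, 0, 0, -0.29],
    [96, -298, 51, 0, 0, -0.29],
    [96, -298, 51, 0, 0, -0.29],
    [96, -298, 51, 0, 0, -0.29],
  ],
  jaw=0.9,
)

```text
time_s: 7.2
eef_pos: [387.4, -190.5, 348.2]
ee_rot: [-0.002, 0.024, 1.0, 0.001]
force: [-0.3, 0.3, 0.2]
grip_width: 0.902
grip_force: 0.0
```

Run:
```python
from h import *
go([389,-189,350],down(-0.04+np.pi/2))
c,im=grab("wrist","w3");np.save("c_w3.npy",c,allow_pickle=True)
cv2.imwrite("pics/w3c.png",cv2.resize(im[120:320,120:400],None,fx=2.8,fy=2.8,interpolation=cv2.INTER_CUBIC))
```

```text
shift [-1.5  1.6 -1.8] rv [ 0.002 -0.003 -0.008] at [ 387.4 -190.5  348.2] n 0.1
```

View pics/w3c.png

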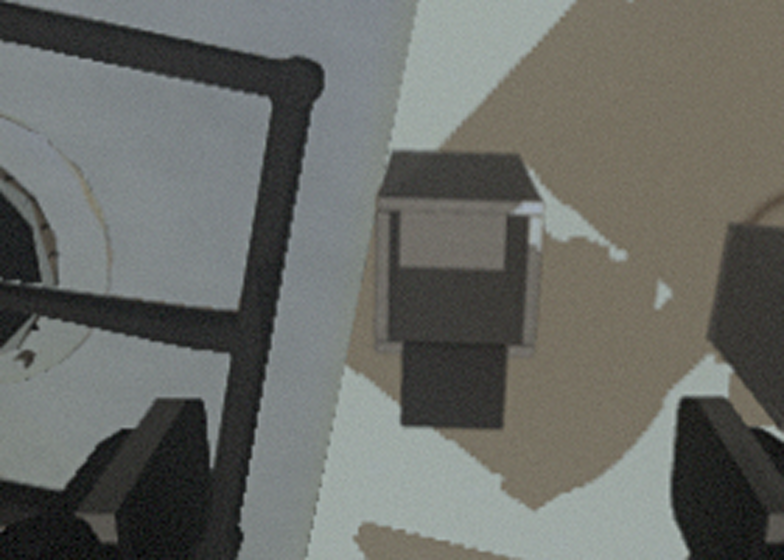

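Pot C's rim corners in the crop are (376,350), (536,354), (543,199) and (378,199), with the strap end at (453,428). The stove grate lies about 60 mm to its side, so I'll go down with a narrower opening.

Run:
```python
from h import *
c=np.load("c_w3.npy",allow_pickle=True).item()
q=np.array([(376,350),(536,354),(543,199),(378,199),(453,428)])/2.8+[120,120]
X=onz(c,q,80)[:,:2];m=X[:4].mean(0);h=X[4]-m;s=X[0]+X[1]-X[2]-X[3]
print(m.round(1),"hook",np.linalg.norm(h).round(1),np.arctan2(h[1],h[0]).round(3),np.arctan2(s[1],s[0]).round(3),np.linalg.norm(np.roll(X[:4],1,0)-X[:4],axis=1).round(0))
a=-0.035;print(onz(c,np.array([(240,300)])/2.8+[120,120],30))
go([m[0],m[1],212],down(np.arctan2(h[1],h[0])+np.pi/2))
```

```text
[ 390.  -184.3] hook 46.3 -0.075 -0.069 [44. 46. 45. 45.]
[[ 410.20007809 -258.38427514   30.        ]]
shift [ -1.8   5.  136.9] rv [ 0.002 -0.002  0.028] at [ 388.3 -189.6  348.9] n 2.7
```

tcp_steps(
  ticks=[
    [-2, 5, 20, 0, 0, 0.03],
    [-2, 5, 50, 0, 0, 0.03],
    [-2, 5, 90, 0, 0, 0.03],
    [-2, 5, 120, 0, 0, 0.03],
    [-2, 5, 135, 0, 0, 0.03],
    [-2, 5, 137, 0, 0, 0.03],
    [-2, 5, 137, 0, 0, 0.03],
  ],
  jaw=0.75,
)

```text
time_s: 7.95
eef_pos: [391.6, -183.5, 213.2]
ee_rot: [-0.0, 0.036, 0.999, 0.0]
force: [-0.1, 0.0, 0.4]
grip_width: 0.749
grip_force: 0.0
```

tcp_steps(
  ticks=[
    [0, 0, 0, 0, 0, 0],
    [0, 0, 0, 0, 0, 0],
    [0, 0, 0, 0, 0, 0],
    [0, 0, 0, 0, 0, 0],
    [0, 0, 0, 0, 0, 0],
  ],
  jaw=0.0,
  clamp_n=40,
)

```text
time_s: 8.45
eef_pos: [391.5, -184.1, 214.2]
ee_rot: [0.001, 0.037, 0.999, -0.0]
force: [1.2, 0.6, 6.7]
grip_width: 0.534
grip_force: 43.2
```

Run:
```python
from h import *
yaw=-0.333;bx=np.array([np.cos(yaw),np.sin(yaw),0]);by=np.array([-bx[1],bx[0],0]);B=np.array([577.8,-34,0])
print(ctrl.sense()["eef_pos"]-[390,-184.3,0])
go(B+by*-90+bx*-140+[0,0,335],down(yaw+np.pi/2))
```

```text
[1.51923543e+00 1.86632807e-01 2.14156205e+02]
shift [ -16.5  112.2 -120.9] rv [-0.001  0.002  0.259] at [ 391.5 -184.1  214.2] n 3.3
```

tcp_steps(
  ticks=[
    [0, 0, -40, 0, 0, 0],
    [0, 0, -80, 0, 0, 0],
    [0, 0, -121, 0, 0, 0],
    [0, 20, -121, 0, 0, 0.1],
    [-16, 60, -121, 0, 0, 0.2],
    [-16, 105, -121, 0, 0, 0.26],
    [-16, 112, -121, 0, 0, 0.26],
    [-16, 112, -121, 0, 0, 0.26],
  ],
)

```text
time_s: 9.25
eef_pos: [415.2, -72.4, 334.1]
ee_rot: [-0.0, 0.165, 0.986, 0.0]
force: [-0.5, -0.6, -3.3]
grip_width: 0.531
grip_force: 44.6
```

Run:
```python
from h import *
np.set_printoptions(suppress=True)
yaw=-0.333;bx=np.array([np.cos(yaw),np.sin(yaw),0]);by=np.array([-bx[1],bx[0],0]);B=np.array([577.8,-34,0])
e=ctrl.sense()["eef_pos"];c,im=grab("wrist","w4")
# near rim edge of held pot: brightness step along column profile
g=cv2.cvtColor(im,cv2.COLOR_BGR2GRAY)[250:290,235:325].mean(1);print(e.round(1),g.round(0).tolist())
t,imt=grab("top")
for y0 in(-195,-160,-130,-90):
    pr=[]
    zt=150-np.sin(0.04)*y0
    for x in np.arange(-24,20,1.):
        q=proj(t,[B+by*y+bx*x+[0,0,zt] for y in np.arange(y0-8,y0+9,2)]).astype(np.float32)
        pr.append(cv2.remap(imt,q[:,0].copy().reshape(1,-1),q[:,1].copy().reshape(1,-1),cv2.INTER_LINEAR)[0].mean(0))
    print(y0,zt,np.array(pr)[:,2].astype(int).tolist())
go(B+by*-90+bx*-31.5+[0,0,337],down(yaw+np.pi/2))
```

```text
[415.2 -72.4 334.1] [51.0, 52.0, 51.0, 52.0, 52.0, 51.0, 51.0, 50.0, 57.0, 76.0, 88.0, 95.0, 96.0, 94.0, 94.0, 94.0, 93.0, 89.0, 81.0, 79.0, 61.0, 47.0, 47.0, 48.0, 48.0, 48.0, 49.0, 47.0, 48.0, 48.0, 47.0, 47.0, 48.0, 48.0, 48.0, 48.0, 48.0, 47.0, 48.0, 48.0]
-195 157.79792016639365 [120, 118, 114, 110, 105, 99, 91, 79, 66, 56, 53, 55, 57, 58, 59, 58, 56, 55, 60, 77, 102, 128, 145, 152, 154, 153, 152, 150, 148, 141, 133, 126, 121, 119, 120, 121, 123, 124, 124, 124, 123, 123, 123, 124]
-160 156.39829346986147 [129, 128, 126, 124, 122, 120, 118, 115, 112, 108, 103, 95, 83, 69, 60, 56, 54, 56, 67, 86, 109, 132, 147, 153, 154, 153, 152, 150, 146, 141, 139, 140, 145, 152, 155, 154, 153, 153, 153, 153, 154, 154, 153, 153]
-130 155.19861344426243 [135, 133, 132, 131, 129, 127, 126, 124, 122, 120, 118, 116, 113, 108, 102, 93, 79, 69, 70, 86, 110, 133, 148, 154, 154, 152, 151, 150, 146, 140, 137, 138, 144, 150, 154, 154, 155, 154, 154, 153, 153, 153, 153, 153]
-90 153.59904007679708 [125, 124, 123, 123, 124, 124, 123, 123, 120, 119, 118, 117, 118, 117, 115, 112, 109, 107, 106, 107, 111, 119, 126, 130, 132, 130, 129, 130, 132, 136, 141, 145, 149, 152, 154, 155, 154, 153, 153, 153, 154, 154, 155, 154]
shift [-108.9    1.    -2.8] rv [-0.     0.    -0.001] at [415.3 -74.1 334.2] n 2.2
```

Run:
```python
from h import *
yaw=-0.333;bx=np.array([np.cos(yaw),np.sin(yaw),0]);by=np.array([-bx[1],bx[0],0])
for n in("w2","w4"):
    g=cv2.cvtColor(cv2.imread(f"pics/{n}.png"),cv2.COLOR_BGR2GRAY)[250:290,235:325].mean(1);print(g.round(0).tolist())
c=ctrl.calibration("wrist");e=ctrl.sense()["eef_pos"]
for r in(258.5,264,266,269):print(r,((onz(c,[[278,r]],e[2]-214.2+80)-e*[1,1,0])@np.c_[bx,by]).round(1))
```

```text
[53.0, 53.0, 53.0, 53.0, 52.0, 53.0, 53.0, 53.0, 52.0, 52.0, 53.0, 52.0, 52.0, 52.0, 52.0, 51.0, 55.0, 72.0, 85.0, 94.0, 99.0, 99.0, 99.0, 97.0, 97.0, 95.0, 74.0, 54.0, 50.0, 50.0, 50.0, 50.0, 50.0, 50.0, 50.0, 51.0, 50.0, 51.0, 50.0, 50.0]
[51.0, 52.0, 51.0, 52.0, 52.0, 51.0, 51.0, 50.0, 57.0, 76.0, 88.0, 95.0, 96.0, 94.0, 94.0, 94.0, 93.0, 89.0, 81.0, 79.0, 61.0, 47.0, 47.0, 48.0, 48.0, 48.0, 49.0, 47.0, 48.0, 48.0, 47.0, 47.0, 48.0, 48.0, 48.0, 48.0, 48.0, 47.0, 48.0, 48.0]
258.5 [[-25.    0.7]]
264 [[-22.9   0.7]]
266 [[-22.1   0.7]]
269 [[-20.9   0.7]]
```

tcp_steps(
  ticks=[
    [-50, 1, 0, 0, 0, 0],
    [-90, 1, 0, 0, 0, 0],
    [-111.5, 1, 0, 0, 0, 0],
    [-111.5, 1, 0, 0, 0, 0],
    [-111.5, 1, 0, 0, 0, 0],
  ],
)

```text
time_s: 9.85
eef_pos: [520.4, -109.8, 333.6]
ee_rot: [-0.001, 0.167, 0.986, 0.0]
force: [-0.2, 0.3, -3.2]
grip_width: 0.529
grip_force: 44.8
```

tcp_steps(
  ticks=[
    [0, 0, 8, 0, 0, 0],
    [0, 0, 16, 0, 0, 0],
    [0, 0, 24, 0, 0, 0],
    [0, 0, 31, 0, 0, 0],
    [0, 0, 31, 0, 0, 0],
  ],
)

```text
time_s: 10.35
eef_pos: [520.8, -109.0, 302.0]
ee_rot: [-0.001, 0.166, 0.986, 0.0]
force: [-0.1, -0.5, -3.7]
grip_width: 0.533
grip_force: 44.7
```

Run:
```python
from h import *
yaw=-0.333;B=np.array([577.8,-34,0]);bx=np.array([np.cos(yaw),np.sin(yaw),0]);by=np.array([-bx[1],bx[0],0])
s=ctrl.sense();print(((s["eef_pos"]-B)@np.c_[bx,by]).round(1),s["force"],s["wrist_torque"])
```

```text
[-29.4 -89.5] [-0.12042008 -0.51934623 -3.72285349] [ 0.05747319 -0.00038884 -0.01387894]
```

tcp_steps(
  ticks=[
    [0, 0, 6, 0, 0, 0],
    [0, 0, 10, 0, 0, 0],
    [0, 0, 13, 0, 0, 0],
    [0, 0, 16, 0, 0, 0],
    [0, 0, 16, 0, 0, 0],
    [0, 0, 16, 0, 0, 0],
  ],
)

```text
time_s: 10.95
eef_pos: [521.3, -109.3, 287.6]
ee_rot: [0.001, 0.166, 0.986, -0.0]
force: [0.2, -2.2, 0.6]
grip_width: 0.532
grip_force: 45.3
```

tcp_steps(
  ticks=[
    [0, 0, 1, 0, 0, 0],
    [0, 0, 2, 0, 0, 0],
    [0, 0, 2, 0, 0, 0],
  ],
)

```text
time_s: 11.25
eef_pos: [521.2, -109.3, 285.6]
ee_rot: [0.001, 0.166, 0.986, -0.0]
force: [0.2, -3.4, 3.7]
grip_width: 0.535
grip_force: 45.8
```

tcp_steps(
  ticks=[
    [0, 0, 0, 0, 0, 0],
    [0, 0, 0, 0, 0, 0],
    [0, 0, 0, 0, 0, 0],
    [0, 0, 0, 0, 0, 0],
    [0, 0, 0, 0, 0, 0],
    [0, 0, 0, 0, 0, 0],
  ],
  jaw=0.75,
)

```text
time_s: 11.85
eef_pos: [521.1, -109.1, 285.1]
ee_rot: [-0.0, 0.166, 0.986, 0.0]
force: [-0.2, -0.5, 0.4]
grip_width: 0.747
grip_force: 0.0
```

tcp_steps(
  ticks=[
    [0, 0, -15, 0, 0, 0],
    [0, 0, -40, 0, 0, 0],
    [0, 0, -80, 0, 0, 0],
    [0, 0, -110, 0, 0, 0],
    [0, 0, -110, 0, 0, 0],
  ],
)

```text
time_s: 12.35
eef_pos: [521.3, -109.1, 399.3]
ee_rot: [0.004, 0.166, 0.986, -0.001]
force: [0.3, -0.8, -0.1]
grip_width: 0.75
grip_force: 0.0
```

Run:
```python
from h import *
go([424,-67,350],down(-0.14+np.pi/2))
```

```text
shift [106.1   7.9  48.5] rv [-0.001  0.008 -0.194] at [ 521.3 -109.1  399.3] n 2.3
```

tcp_steps(
  ticks=[
    [40, 8, 0, 0, 0, -0.1],
    [90, 8, 30, 0, 0, -0.19],
    [106, 8, 46, 0, 0, -0.19],
    [106, 8, 46, 0, 0, -0.19],
    [106, 8, 46, 0, 0, -0.19],
  ],
  jaw=0.8,
)

```text
time_s: 12.85
eef_pos: [423.8, -67.0, 349.3]
ee_rot: [0.0, 0.072, 0.997, -0.0]
force: [0.6, -1.1, 1.2]
grip_width: 0.802
grip_force: 0.0
```

Run:
```python
from h import *
go([424,-67,350],down(-0.14+np.pi/2))
c,im=grab("wrist","w5");np.save("c_w5.npy",c,allow_pickle=True)
c2,im2=grab("side")
a=cv2.resize(im[120:300,180:380],(450,405),interpolation=cv2.INTER_CUBIC);b=cv2.resize(im2[180:340,230:390],(350,350))
v=np.zeros((405,800,3),np.uint8);v[:,:450]=a;v[:350,450:]=b;cv2.imwrite("pics/after2.png",v)
```

```text
shift [-0.2 -0.  -0.7] rv [-0.     0.    -0.004] at [423.8 -67.  349.3] n 0.0
```

View pics/after2.png

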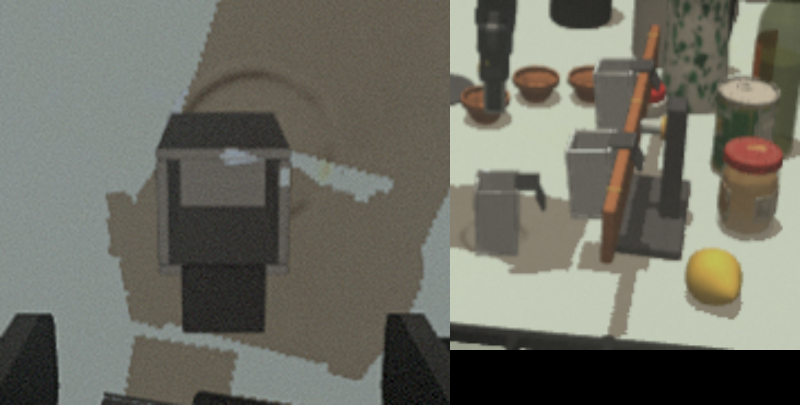

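Both pots hang on the bar in the side inset. Pot B's rim corners in the left inset are (160,272), (289,272), (290,150) and (157,150), with the strap end at (223,331).

Run:
```python
from h import *
c=np.load("c_w5.npy",allow_pickle=True).item()
q=np.array([(160,272),(289,272),(290,150),(157,150),(223,331)])/2.25+[180,120]
X=onz(c,q,80)[:,:2];m=X[:4].mean(0);h=X[4]-m;s=X[0]+X[1]-X[2]-X[3]
print(m.round(1),"hook",np.linalg.norm(h).round(1),np.arctan2(h[1],h[0]).round(3),np.arctan2(s[1],s[0]).round(3),np.linalg.norm(np.roll(X[:4],1,0)-X[:4],axis=1).round(0))
go([m[0],m[1],212],down(-0.145+np.pi/2))
```

```text
[424.  -64.6] hook 45.1 -0.15 -0.134 [44. 46. 44. 45.]
shift [  1.1   2.7 137.8] rv [-0.     0.002  0.001] at [424.5 -67.3 349.8] n 2.8
```

tcp_steps(
  ticks=[
    [0, 2.5, 30, 0, 0, 0],
    [0, 2.5, 70, 0, 0, 0],
    [0, 2.5, 110, 0, 0, 0],
    [0, 2.5, 132, 0, 0, 0],
    [0, 2.5, 138, 0, 0, 0],
    [0, 2.5, 138, 0, 0, 0],
  ],
)

```text
time_s: 13.55
eef_pos: [424.6, -64.7, 211.2]
ee_rot: [-0.0, 0.072, 0.997, 0.0]
force: [-0.2, -0.4, 0.1]
grip_width: 0.799
grip_force: 0.0
```

tcp_steps(
  ticks=[
    [0, 0, 0, 0, 0, 0],
    [0, 0, 0, 0, 0, 0],
    [0, 0, 0, 0, 0, 0],
    [0, 0, 0, 0, 0, 0],
    [0, 0, 0, 0, 0, 0],
  ],
  jaw=0.0,
  clamp_n=40,
)

```text
time_s: 14.05
eef_pos: [424.4, -64.6, 212.5]
ee_rot: [0.002, 0.072, 0.997, -0.001]
force: [0.1, 0.4, 6.4]
grip_width: 0.535
grip_force: 41.4
```

Run:
```python
from h import *
yaw=-0.333;bx=np.array([np.cos(yaw),np.sin(yaw),0]);by=np.array([-bx[1],bx[0],0]);B=np.array([577.8,-34,0])
go(B+bx*-110+[0,0,333],down(yaw+np.pi/2))
```

```text
shift [ -39.7   72.8 -120.4] rv [-0.001  0.003  0.189] at [424.4 -64.6 212.5] n 2.9
```

tcp_steps(
  ticks=[
    [0, 0, -40, 0, 0, 0],
    [0, 0, -85, 0, 0, 0],
    [0, 10, -120, 0, 0, 0],
    [-20, 40, -121, 0, 0, 0.1],
    [-40, 73, -121, 0, 0, 0.19],
    [-40, 73, -121, 0, 0, 0.19],
    [-40, 73, -121, 0, 0, 0.19],
  ],
)

```text
time_s: 14.75
eef_pos: [473.8, 2.7, 332.0]
ee_rot: [-0.001, 0.165, 0.986, -0.0]
force: [-0.8, -0.4, -3.9]
grip_width: 0.53
grip_force: 44.8
```

Run:
```python
from h import *
np.set_printoptions(suppress=True)
yaw=-0.333;bx=np.array([np.cos(yaw),np.sin(yaw),0]);by=np.array([-bx[1],bx[0],0]);B=np.array([577.8,-34,0])
c,im=grab("wrist","w6");e=ctrl.sense()["eef_pos"]
g=cv2.cvtColor(im,cv2.COLOR_BGR2GRAY)[250:290,235:325].mean(1);print(g.round(0).tolist())
r=250+np.argmax(g>70);print(r,((onz(c,[[278,r]],e[2]-212.5+80)-e*[1,1,0])@np.c_[bx,by]).round(1))
go(B+bx*-31.5+[0,0,333],down(yaw+np.pi/2))
```

```text
[50.0, 50.0, 50.0, 49.0, 50.0, 50.0, 50.0, 49.0, 49.0, 49.0, 48.0, 51.0, 67.0, 81.0, 89.0, 94.0, 95.0, 94.0, 94.0, 94.0, 90.0, 76.0, 54.0, 45.0, 46.0, 46.0, 46.0, 46.0, 46.0, 46.0, 46.0, 46.0, 46.0, 46.0, 46.0, 45.0, 45.0, 46.0, 46.0, 46.0]
263 [[-24.2   1.3]]
shift [-78.8  -0.1  -1.1] rv [-0.    -0.001  0.   ] at [473.6   2.2 332. ] n 1.6
```

tcp_steps(
  ticks=[
    [-45, 0, 0, 0, 0, 0],
    [-70, 0, 0, 0, 0, 0],
    [-80, 0, 0, 0, 0, 0],
    [-80, 0, 0, 0, 0, 0],
    [-80, 0, 0, 0, 0, 0],
  ],
)

```text
time_s: 15.3
eef_pos: [548.7, -24.2, 332.0]
ee_rot: [-0.001, 0.166, 0.986, 0.0]
force: [-0.7, 0.7, -3.8]
grip_width: 0.535
grip_force: 44.8
```

tcp_steps(
  ticks=[
    [0, 0, 8, 0, 0, 0],
    [0, 0, 16, 0, 0, 0],
    [0, 0, 24, 0, 0, 0],
    [0, 0, 33, 0, 0, 0],
    [0, 0, 33, 0, 0, 0],
  ],
)

```text
time_s: 15.8
eef_pos: [549.2, -23.9, 297.6]
ee_rot: [-0.001, 0.166, 0.986, 0.0]
force: [0.4, 0.2, -4.3]
grip_width: 0.534
grip_force: 44.6
```

tcp_steps(
  ticks=[
    [0, 0, 6, 0, 0, 0],
    [0, 0, 10, 0, 0, 0],
    [0, 0, 13, 0, 0, 0],
    [0, 0, 13, 0, 0, 0],
    [0, 0, 13, 0, 0, 0],
  ],
)

```text
time_s: 16.3
eef_pos: [549.6, -24.0, 286.3]
ee_rot: [0.0, 0.166, 0.986, -0.0]
force: [0.0, 0.2, -4.6]
grip_width: 0.531
grip_force: 44.7
```

tcp_steps(
  ticks=[
    [0, 0, 1, 0, 0, 0],
    [0, 0, 2, 0, 0, 0],
    [0, 0, 2.5, 0, 0, 0],
    [0, 0, 2.5, 0, 0, 0],
  ],
)

```text
time_s: 16.7
eef_pos: [549.6, -23.9, 284.5]
ee_rot: [0.001, 0.166, 0.986, 0.0]
force: [-3.5, 1.5, 5.7]
grip_width: 0.533
grip_force: 45.7
```

Contact is made and the weight is borne by the bar. I'll release.

tcp_steps(
  ticks=[
    [0, 0, 0, 0, 0, 0],
    [0, 0, 0, 0, 0, 0],
    [0, 0, 0, 0, 0, 0],
    [0, 0, 0, 0, 0, 0],
    [0, 0, 0, 0, 0, 0],
    [0, 0, 0, 0, 0, 0],
  ],
  jaw=0.72,
)

```text
time_s: 17.3
eef_pos: [549.6, -24.0, 283.7]
ee_rot: [-0.0, 0.166, 0.986, -0.0]
force: [-0.5, 0.3, -0.9]
grip_width: 0.722
grip_force: 0.0
```

tcp_steps(
  ticks=[
    [0, 0, -15, 0, 0, 0],
    [0, 0, -40, 0, 0, 0],
    [0, 0, -80, 0, 0, 0],
    [0, 0, -110, 0, 0, 0],
    [0, 0, -110, 0, 0, 0],
  ],
)

```text
time_s: 17.8
eef_pos: [549.7, -24.0, 397.9]
ee_rot: [0.004, 0.166, 0.986, -0.0]
force: [-0.0, -0.1, -0.7]
grip_width: 0.719
grip_force: 0.0
```

Run:
```python
from h import *
go([450,150,380],down(np.pi/2))
```

```text
shift [151.4 131.7  16.8] rv [-0.001  0.008 -0.334] at [549.7 -24.  397.9] n 4.0
```

tcp_steps(
  ticks=[
    [50, 20, 0, 0, 0, -0.1],
    [100, 40, 0, 0, 0, -0.2],
    [140, 60, 0, 0, 0, -0.33],
    [165, 22, 0, 0, 0, -0.33],
    [165, 22, 0, 0, 0, -0.33],
  ],
  jaw=1.0,
)

```text
time_s: 18.3
eef_pos: [397.6, 51.3, 392.8]
ee_rot: [-0.001, 0.001, 1.0, -0.0]
force: [0.8, 0.4, 0.5]
grip_width: 0.998
grip_force: 0.0
```

Create cov.py:
```python
from h import *
def covers(im,c,z=36):
    H,S,V=cv2.split(cv2.cvtColor(im,cv2.COLOR_BGR2HSV));out=[]
    m=((H<14)&(S>100)&(V>50)).astype(np.uint8)
    for q in cv2.findContours(m,0,2)[0]:
        if cv2.contourArea(q)<300: continue
        h=cv2.convexHull(q);X=onz(c,h[:,0].astype(float),z)[:,:2].astype(np.float32)
        (x,y),(a,b),_=cv2.fitEllipse(X) if len(X)>5 else ((0,0),(0,0),0)
        if 50<a<90 and 50<b<90: out.append((round(x,1),round(y,1),round(a),round(b)))
    return out
```

Run:
```python
from cov import *
print(ctrl.sense()["eef_pos"])
c,im=grab("top","top2");print(covers(im,c));c2,im2=grab("side")
m=im.max(2)<85;H,S,V=cv2.split(cv2.cvtColor(im,cv2.COLOR_BGR2HSV))
for q in cv2.findContours(((V<110)&(S<60)).astype(np.uint8),0,2)[0]:
    if cv2.contourArea(q)>900:
        X=onz(c,q[:,0].astype(float),4)[:,:2].astype(np.float32);(x,y),r=cv2.minEnclosingCircle(X)
        if r<60:print("mat",x,y,r)
a=cv2.resize(im[120:300,150:450],(500,300));b=cv2.resize(im2[180:340,230:390],(300,300))
cv2.imwrite("pics/after3.png",np.hstack([a,b]))
```

```text
[397.64452441  51.29584739 392.80372627]
[(433.4, 218.9, 64, 65), (508.7, 273.2, 64, 65), (585.0, 265.9, 64, 65), (650.7, 224.6, 58, 62), (728.5, -75.7, 66, 73)]
mat 376.5776062011719 310.67218017578125 49.89466857910156
```

View pics/after3.png

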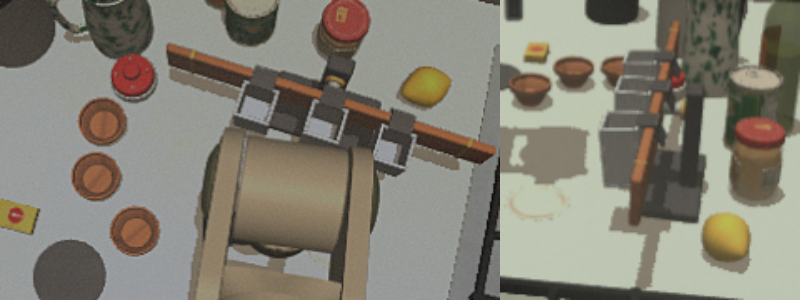

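All three pots hang and the bar looks level. The covers and mat are measured, with 64-65 mm fitted against the true 66 mm rim and 49.9 mm against the true 50 mm radius. Next is the nearest cover.

Run:
```python
from h import *
go([433.4,218.9,250],down(np.pi/2))
```

```text
shift [-31.9 168.3 143.6] rv [ 0.     0.    -0.005] at [400.6  50.7 393.6] n 4.5
```

tcp_steps(
  ticks=[
    [-36, 47, 0, 0, 0, 0],
    [-36, 95, 20, 0, 0, 0],
    [-36, 140, 60, 0, 0, 0],
    [-36, 168, 100, 0, 0, 0],
    [-36, 168, 142, 0, 0, 0],
    [-36, 168, 142, 0, 0, 0],
    [-36, 168, 142, 0, 0, 0],
  ],
)

```text
time_s: 19.1
eef_pos: [438.1, 218.5, 251.3]
ee_rot: [-0.001, 0.002, 1.0, -0.0]
force: [-0.0, -0.7, 0.6]
grip_width: 1.001
grip_force: 0.0
```

Run:
```python
from cov import *
c,im=grab("wrist","w7");print(covers(im,c))
go([433.4,218.9,186],down(np.pi/2))
```

```text
[(508.0, 269.4, 52, 68), (432.7, 221.6, 64, 66)]
shift [ 5.2  0.6 66.8] rv [ 0.     0.001 -0.005] at [438.5 218.3 252.8] n 1.3
```

View pics/w7.png

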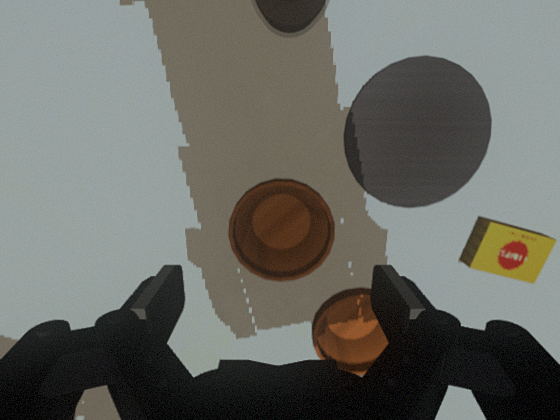

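The cover sits at (282,229), between the fingers. Wrist and top measurements agree to within 3 mm.

tcp_steps(
  ticks=[
    [5.5, 2.5, 20, 0, 0, 0],
    [5.5, 2.5, 45, 0, 0, 0],
    [5.5, 2.5, 62, 0, 0, 0],
    [5.5, 2.5, 66, 0, 0, 0],
    [5.5, 2.5, 66, 0, 0, 0],
  ],
)

```text
time_s: 19.65
eef_pos: [432.9, 220.8, 187.1]
ee_rot: [0.001, 0.002, 1.0, 0.0]
force: [-0.4, 0.6, 0.2]
grip_width: 1.0
grip_force: 0.0
```

tcp_steps(
  ticks=[
    [0, 0, 0, 0, 0, 0],
    [0, 0, 0, 0, 0, 0],
    [0, 0, 0, 0, 0, 0],
    [0, 0, 0, 0, 0, 0],
  ],
  jaw=0.0,
  clamp_n=25,
)

```text
time_s: 20.05
eef_pos: [432.6, 221.2, 187.6]
ee_rot: [0.002, 0.002, 1.0, 0.0]
force: [-2.8, -2.1, 9.6]
grip_width: 0.771
grip_force: 25.2
```

tcp_steps(
  ticks=[
    [0, 0, -20, 0, 0, 0],
    [0, 0, -50, 0, 0, 0],
    [0, 0, -70, 0, 0, 0],
    [0, 0, -70, 0, 0, 0],
  ],
)

```text
time_s: 20.45
eef_pos: [432.6, 221.3, 258.8]
ee_rot: [0.003, 0.002, 1.0, 0.001]
force: [0.8, 1.2, -1.6]
grip_width: 0.769
grip_force: 28.3
```

Run:
```python
from cov import *
c,im=grab("wrist");go([376.6,312,256],down(np.pi/2))
c2,im2=grab("side");H,S,V=cv2.split(cv2.cvtColor(im2,cv2.COLOR_BGR2HSV));print("held:",cv2.mean(im[170:300,220:340]))
m=cv2.inRange(cv2.cvtColor(im,cv2.COLOR_BGR2HSV),(0,100,40),(14,255,255));n,l,st,ce=cv2.connectedComponentsWithStats(m);print(st[1:][st[1:,4]>200])
```

```text
shift [55.9 90.6  0.9] rv [ 0.001  0.003 -0.004] at [432.2 221.2 257. ] n 2.1
held: (58.22339743589744, 76.41897435897435, 96.88846153846154, 0.0)
[[  202   215   160   156 16503]
 [  485   240    29    28   532]]
```

tcp_steps(
  ticks=[
    [25, 42, 0, 0, 0, 0],
    [50, 82, 0, 0, 0, 0],
    [56, 91, 20, 0, 0, 0],
    [56, 91, 45, 0, 0, 0],
    [56, 91, 60, 0, 0, 0],
    [56, 91, 65, 0, 0, 0],
    [56, 91, 65, 0, 0, 0],
  ],
)

```text
time_s: 21.25
eef_pos: [376.1, 312.3, 190.1]
ee_rot: [-0.001, 0.002, 1.0, -0.0]
force: [-2.1, -0.7, 2.3]
grip_width: 0.764
grip_force: 28.3
```

tcp_steps(
  ticks=[
    [0, 0, 1, 0, 0, 0],
    [0, 0, 1, 0, 0, 0],
  ],
)

```text
time_s: 21.45
eef_pos: [376.0, 312.3, 189.9]
ee_rot: [-0.001, 0.002, 1.0, -0.0]
force: [-6.0, -2.5, 14.8]
grip_width: 0.772
grip_force: 29.1
```

tcp_steps(
  ticks=[
    [0, 0, 0, 0, 0, 0],
    [0, 0, 0, 0, 0, 0],
    [0, 0, 0, 0, 0, 0],
    [0, 0, 0, 0, 0, 0],
  ],
  jaw=1.0,
)

```text
time_s: 21.85
eef_pos: [376.3, 312.4, 189.4]
ee_rot: [-0.0, 0.002, 1.0, -0.0]
force: [-0.2, 0.2, 0.2]
grip_width: 0.995
grip_force: 0.0
```

tcp_steps(
  ticks=[
    [0, 0, -20, 0, 0, 0],
    [0, 0, -50, 0, 0, 0],
    [0, 0, -75, 0, 0, 0],
    [0, 0, -75, 0, 0, 0],
  ],
)

```text
time_s: 22.25
eef_pos: [376.9, 312.7, 267.4]
ee_rot: [0.002, 0.002, 1.0, 0.001]
force: [0.1, 1.0, -0.5]
grip_width: 0.999
grip_force: 0.0
```

Run:
```python
from cov import *
c,im=grab("wrist");print("base in wrist z40",covers(im,c,40))
c,im=grab("top");print(covers(im,c));
go([508.7,274,250],down(np.pi/2))
```

```text
base in wrist z40 [(374.1, 312.9, 65, 65)]
[(650.8, 224.8, 58, 62), (728.5, -75.7, 66, 72)]
shift [-132.6  -37.8   14.5] rv [ 0.     0.    -0.004] at [376.3 312.3 264.5] n 2.8
```

tcp_steps(
  ticks=[
    [-45, -13, 0, 0, 0, 0],
    [-90, -26, 0, 0, 0, 0],
    [-125, -36, 0, 0, 0, 0],
    [-128, -36, 13, 0, 0, 0],
    [-128, -36, 13, 0, 0, 0],
  ],
)

```text
time_s: 22.85
eef_pos: [503.9, 275.4, 248.5]
ee_rot: [-0.003, 0.002, 1.0, -0.001]
force: [0.5, 0.1, -0.6]
grip_width: 1.001
grip_force: 0.0
```

Run:
```python
from cov import *
c,im=grab("wrist","w8");print(covers(im,c))
go([508.7,275,187],down(np.pi/2))
```

```text
[(375.3, 313.8, 64, 66)]
shift [-5.6 -0.8 62.6] rv [-0.001 -0.004 -0.004] at [503.4 275.9 249.6] n 1.3
```

View pics/w8.png

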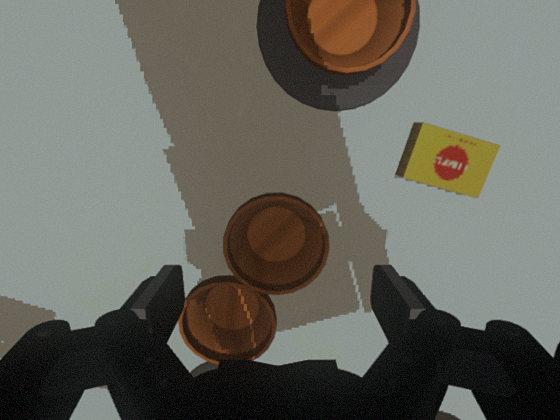

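A cover has been knocked. Cover 3 is now at about (228,320), nearly touching cover 2 at (276,243). I'll measure both from their extents.

Run:
```python
from h import *
c=ctrl.calibration("wrist")
for q in([(223,243),(329,243),(276,194),(276,293)],[(180,320),(276,320),(228,276),(228,363)]):
    X=onz(c,q,36)[:,:2];print(X.round(0).tolist(),((X[0]+X[1]+X[2]+X[3])/4).round(1))
    g=X.mean(0)
```

```text
[[504.0, 243.0], [504.0, 308.0], [473.0, 276.0], [538.0, 275.0]] [504.7 275.6]
[[559.0, 211.0], [559.0, 275.0], [526.0, 245.0], [594.0, 242.0]] [559.3 243.3]
```

Run:
```python
from h import *
go([505.2,275.4,187.5],down(np.pi/2-.3))
```

```text
shift [-2.1 -0.4 62.1] rv [-0.002 -0.004  0.296] at [503.4 275.9 249.6] n 2.0
```

tcp_steps(
  ticks=[
    [-1.5, 0, 0, 0, 0, 0.15],
    [-1.5, 0, 20, 0, 0, 0.3],
    [-1.5, 0, 45, 0, 0, 0.3],
    [-1.5, 0, 58, 0, 0, 0.3],
    [-1.5, 0, 62, 0, 0, 0.3],
    [-1.5, 0, 62, 0, 0, 0.3],
  ],
)

```text
time_s: 23.5
eef_pos: [505.4, 276.2, 189.8]
ee_rot: [-0.0, 0.151, 0.989, -0.0]
force: [0.3, 0.2, -0.1]
grip_width: 1.002
grip_force: 0.0
```

tcp_steps(
  ticks=[
    [0, 0, 0, 0, 0, 0],
    [0, 0, 0, 0, 0, 0],
    [0, 0, 0, 0, 0, 0],
    [0, 0, 0, 0, 0, 0],
  ],
  jaw=0.0,
  clamp_n=25,
)

```text
time_s: 23.9
eef_pos: [505.9, 276.1, 191.2]
ee_rot: [0.001, 0.151, 0.989, 0.0]
force: [-1.4, -0.3, 4.8]
grip_width: 0.757
grip_force: 27.0
```

tcp_steps(
  ticks=[
    [0, 0, -20, 0, 0, 0],
    [0, 0, -50, 0, 0, 0],
    [0, 0, -90, 0, 0, 0],
    [0, 0, -90, 0, 0, 0],
  ],
)

```text
time_s: 24.3
eef_pos: [506.5, 276.3, 285.5]
ee_rot: [0.005, 0.151, 0.988, 0.002]
force: [0.4, 0.2, -1.1]
grip_width: 0.756
grip_force: 28.2
```

Run:
```python
from cov import *
c,im=grab("wrist","w9")
go([376.2,312.4,278],down(np.pi/2))
```

```text
shift [134.8  -4.2   3.9] rv [ 0.003  0.005 -0.304] at [506.  276.1 282.6] n 2.7
```

tcp_steps(
  ticks=[
    [45, -1, 0, 0, 0, -0.1],
    [90, -3, 0, 0, 0, -0.2],
    [130, -4, 0, 0, 0, -0.3],
    [134, -4, 0, 0, 0, -0.3],
    [134, -4, 20, 0, 0, -0.3],
    [134, -4, 45, 0, 0, -0.3],
    [134, -4, 55, 0, 0, -0.3],
    [134, -4, 55, 0, 0, -0.3],
  ],
)

```text
time_s: 25.15
eef_pos: [376.7, 311.9, 223.4]
ee_rot: [-0.001, 0.002, 1.0, -0.001]
force: [1.1, 0.1, -0.6]
grip_width: 0.758
grip_force: 28.3
```

Run:
```python
from h import *
go([377,312.4,210],down(np.pi/2))
```

```text
shift [-0.3  0.5 13.3] rv [-0.001 -0.003 -0.005] at [376.7 311.9 223.4] n 0.3
```

tcp_steps(
  ticks=[
    [0, 0.5, 5, 0, 0, 0],
    [0, 0.5, 9, 0, 0, 0],
    [0, 0.5, 12, 0, 0, 0],
    [0, 0.5, 12, 0, 0, 0],
  ],
)

```text
time_s: 25.55
eef_pos: [376.6, 312.7, 212.6]
ee_rot: [-0.0, 0.002, 1.0, -0.0]
force: [-0.9, 0.4, -1.2]
grip_width: 0.756
grip_force: 28.3
```

tcp_steps(
  ticks=[
    [0, 0, 1, 0, 0, 0],
    [0, 0, 2, 0, 0, 0],
    [0, 0, 2, 0, 0, 0],
  ],
)

```text
time_s: 25.85
eef_pos: [376.8, 312.9, 211.5]
ee_rot: [0.001, 0.002, 1.0, 0.0]
force: [-2.6, 0.4, 8.0]
grip_width: 0.757
grip_force: 28.9
```

tcp_steps(
  ticks=[
    [0, 0, 0, 0, 0, 0],
    [0, 0, 0, 0, 0, 0],
    [0, 0, 0, 0, 0, 0],
    [0, 0, 0, 0, 0, 0],
  ],
  jaw=1.0,
)

```text
time_s: 26.25
eef_pos: [376.7, 312.7, 210.6]
ee_rot: [-0.0, 0.002, 1.0, -0.0]
force: [-0.2, -0.1, -0.1]
grip_width: 1.001
grip_force: 0.0
```

tcp_steps(
  ticks=[
    [0, 0, -20, 0, 0, 0],
    [0, 0, -40, 0, 0, 0],
    [0, 0, -55, 0, 0, 0],
    [0, 0, -55, 0, 0, 0],
  ],
)

```text
time_s: 26.65
eef_pos: [377.0, 312.9, 267.2]
ee_rot: [0.002, 0.002, 1.0, 0.001]
force: [0.1, -0.2, -0.2]
grip_width: 0.998
grip_force: 0.0
```

Run:
```python
from cov import *
c,im=grab("wrist","w10");print("z55",covers(im,c,55));go([556,243.3,260],down(np.pi/2))
```

```text
z55 [(373.7, 312.9, 65, 69)]
shift [-179.6  -68.7    6.1] rv [ 0.001  0.001 -0.004] at [376.7 312.7 266. ] n 3.8
```

tcp_steps(
  ticks=[
    [-45, -17, 0, 0, 0, 0],
    [-90, -34, 0, 0, 0, 0],
    [-135, -52, 0, 0, 0, 0],
    [-176, -68, 0, 0, 0, 0],
    [-179, -68, 12, 0, 0, 0],
    [-179, -68, 12, 0, 0, 0],
  ],
)

```text
time_s: 27.3
eef_pos: [555.3, 243.4, 250.5]
ee_rot: [-0.003, 0.003, 1.0, -0.0]
force: [-0.8, -0.1, -0.5]
grip_width: 1.001
grip_force: 0.0
```

Run:
```python
from cov import *
c,im=grab("wrist","w11");print(covers(im,c));e=ctrl.sense()["eef_pos"]
go([559,243.3,189],down(np.pi/2))
```

```text
[(562.0, 241.8, 65, 65)]
shift [-4.6 -0.7 62.6] rv [-0.001 -0.004 -0.004] at [554.7 244.  251.6] n 1.3
```

View pics/w11.png

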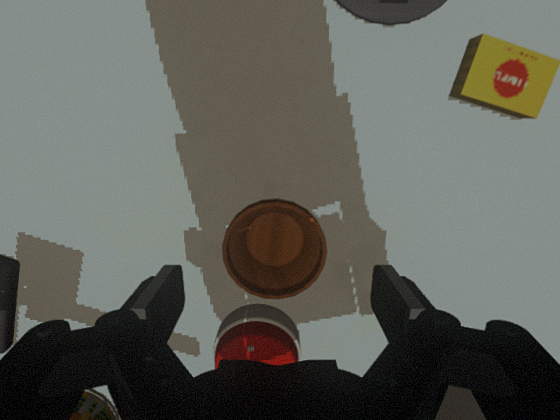

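The last cover is at (275,248) by itself, with the timer beyond it clear of the fingers.

tcp_steps(
  ticks=[
    [-6.5, -1.5, 20, 0, 0, 0],
    [-6.5, -1.5, 45, 0, 0, 0],
    [-6.5, -1.5, 58, 0, 0, 0],
    [-6.5, -1.5, 62, 0, 0, 0],
    [-6.5, -1.5, 62, 0, 0, 0],
  ],
)

```text
time_s: 27.85
eef_pos: [561.5, 242.9, 191.9]
ee_rot: [-0.0, 0.002, 1.0, -0.0]
force: [0.3, -1.0, 0.7]
grip_width: 0.998
grip_force: 0.0
```

tcp_steps(
  ticks=[
    [0, 0, 0, 0, 0, 0],
    [0, 0, 0, 0, 0, 0],
    [0, 0, 0, 0, 0, 0],
    [0, 0, 0, 0, 0, 0],
  ],
  jaw=0.0,
  clamp_n=25,
)

```text
time_s: 28.25
eef_pos: [562.1, 242.7, 193.3]
ee_rot: [0.001, 0.002, 1.0, 0.0]
force: [-1.3, 0.0, 5.0]
grip_width: 0.756
grip_force: 27.3
```

tcp_steps(
  ticks=[
    [0, 0, -20, 0, 0, 0],
    [0, 0, -60, 0, 0, 0],
    [0, 0, -100, 0, 0, 0],
    [0, 0, -100, 0, 0, 0],
  ],
)

```text
time_s: 28.65
eef_pos: [562.6, 242.8, 298.2]
ee_rot: [0.005, 0.002, 1.0, 0.001]
force: [0.5, 0.4, -1.0]
grip_width: 0.759
grip_force: 28.4
```

Run:
```python
from cov import *
c,im=grab("wrist")
go([376.9,312.7,290],down(np.pi/2))
```

```text
shift [185.5  69.4   3.9] rv [ 0.001  0.006 -0.004] at [562.1 242.6 294.9] n 4.0
```

tcp_steps(
  ticks=[
    [45, 17, 0, 0, 0, 0],
    [90, 34, 0, 0, 0, 0],
    [135, 51, 0, 0, 0, 0],
    [180, 68, 0, 0, 0, 0],
    [185, 69, 0, 0, 0, 0],
    [185, 69, 25, 0, 0, 0],
    [185, 69, 50, 0, 0, 0],
    [185, 69, 50, 0, 0, 0],
  ],
)

```text
time_s: 29.5
eef_pos: [376.6, 311.6, 238.8]
ee_rot: [-0.003, 0.002, 1.0, -0.001]
force: [0.4, 0.1, -0.5]
grip_width: 0.751
grip_force: 28.8
```

tcp_steps(
  ticks=[
    [0, 0, 4, 0, 0, 0],
    [0, 0, 8, 0, 0, 0],
    [0, 0, 12, 0, 0, 0],
    [0, 0, 14, 0, 0, 0],
    [0, 0, 14, 0, 0, 0],
  ],
)

```text
time_s: 30.0
eef_pos: [377.4, 312.4, 228.7]
ee_rot: [0.001, 0.002, 1.0, 0.0]
force: [-2.3, -1.2, 8.8]
grip_width: 0.755
grip_force: 29.7
```

Contact came at the expected height. I'll release, back off and check everything.

tcp_steps(
  ticks=[
    [0, 0, 0, 0, 0, 0],
    [0, 0, 0, 0, 0, 0],
    [0, 0, 0, 0, 0, 0],
    [0, 0, 0, 0, 0, 0],
  ],
  jaw=1.0,
)

```text
time_s: 30.4
eef_pos: [377.2, 312.2, 227.6]
ee_rot: [-0.0, 0.002, 1.0, -0.0]
force: [-0.9, -1.4, -0.1]
grip_width: 1.001
grip_force: 0.0
```

tcp_steps(
  ticks=[
    [0, 0, -20, 0, 0, 0],
    [0, 0, -60, 0, 0, 0],
    [0, 0, -100, 0, 0, 0],
    [0, 0, -140, 0, 0, 0],
    [0, 0, -140, 0, 0, 0],
  ],
)

```text
time_s: 30.9
eef_pos: [377.5, 312.4, 372.5]
ee_rot: [0.004, 0.002, 1.0, 0.002]
force: [0.7, -0.1, -0.3]
grip_width: 0.996
grip_force: 0.0
```

tcp_steps(
  ticks=[
    [20, -45, 0, 0, 0, 0],
    [40, -90, 0, 0, 0, 0],
    [50, -135, 0, 0, 0, 0],
    [50, -180, 0, 0, 0, 0],
    [50, -200, 0, 0, 0, 0],
    [50, -200, 0, 0, 0, 0],
  ],
)

```text
time_s: 31.5
eef_pos: [326.3, 110.7, 367.3]
ee_rot: [-0.0, 0.004, 1.0, -0.0]
force: [-0.1, 0.3, 0.4]
grip_width: 0.996
grip_force: 0.0
```

Run:
```python
from cov import *
np.set_printoptions(suppress=True)
yaw=-0.333;bx=np.array([np.cos(yaw),np.sin(yaw),0]);by=np.array([-bx[1],bx[0],0]);B=np.array([577.8,-34,0])
c,im=grab("top","top9");print(covers(im,c,70));c2,im2=grab("side","side9")
a=cv2.resize(im[120:330,150:450],(560,392),interpolation=cv2.INTER_CUBIC);b=cv2.resize(im2[180:264,190:240],(233,392),interpolation=cv2.INTER_CUBIC)
d=cv2.resize(im2[180:330,190:390],(266,200));v=np.zeros((592,793,3),np.uint8);v[:392,:560]=a;v[:392,560:]=b;v[392:,:266]=d;cv2.imwrite("pics/end.png",v)
```

```text
[(374.5, 309.6, 65, 71), (639.2, 221.4, 56, 60), (714.4, -70.1, 64, 70)]
```

View pics/end.png

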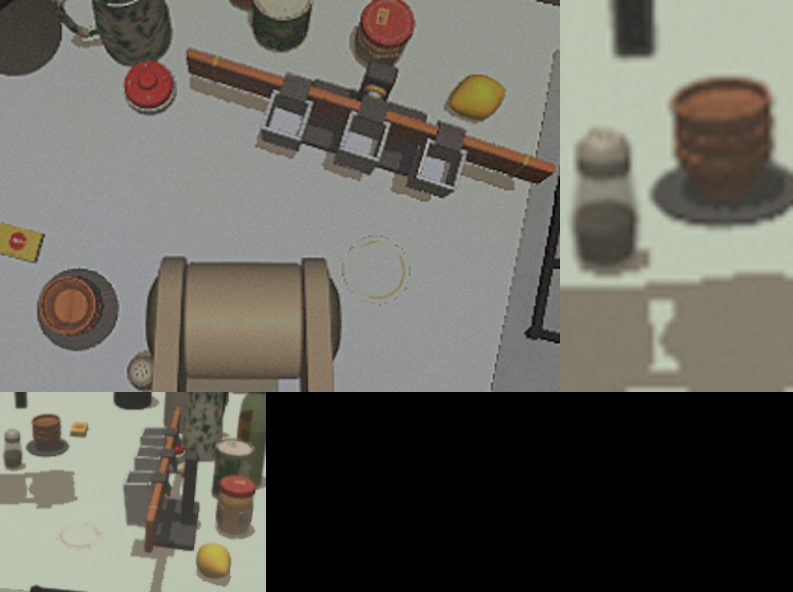

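The covers form one straight nested pile on the mat, centred within 3 mm of the mat's middle. All three pots hang on the bar, which looks level, and the other things are where they were. I'm handing in the job.

```bash
python3 -c "
from rig import ctrl
print(ctrl.finish_job())"
```

```text
the job is handed in; nothing more can be done
None
```

I handed in the job at about 32 s of robot time, and no verdict was returned: the last pictures show all three pots hung on a bar that looks level, and the three covers nested upside down in one straight pile in the middle of the mat.

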